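# Zero the depth gauge, then key the spindle into the sprung hub and hold it home

### The job

Zero the depth gauge on the hub fixture by pressing its small recessed button right down with the tip of the scriber, and put the scriber back upright in its stand. Then take the keyed spindle from its wooden rest and push it into the hub, turning it until its key slips into the keyway, and keep pushing until its collar sits on the hub against the spring inside. Leave everything else where it lies, and finish while still holding the spindle down fully home (do not let go: the spring would push it up again).

Things in the scene. Friction and masses are not known exactly. Their poses are not given: they have to be found in the camera images.
- fixture: Fixed grey base plate 100 x 175 x 15 mm with the hub and the gauge on it. Origin: on the hub's axis at the table surface; z up. The gauge is a grey box 60 (x) x 54 (y) mm, top 45 mm above the table, centred at x 0, y +80 mm; its display lies towards -x, its button recess towards +x.
- hub_mouth (a point): Centre of the bore's mouth in the hub's top, 60 mm above the table; axes as the fixture's. The hub is a dark steel 12-sided block, 64 mm across, with an upright round bore of 26 mm; a keyway slot 11 mm wide, open at the top and as deep as the bore, runs from the bore towards +x to 20 mm from the axis.
- zero_recess (a point): Centre of the mouth of the round recess (14 mm across) in the gauge's top, 45 mm above the table, at x +14, y +80 mm of the fixture. A black button of 11 mm diameter lies in it, its top 4 mm below this point; it is pressed straight down.
- zero_button (a joint): Travel of the zero button, m: 0 released, 0.004 fully down; it springs back; 1.5 N to start, 3.5 N fully down. It counts as pressed beyond 0.003.
- plunger (a joint): Travel of the sprung brass plunger (18 mm across) at the bottom of the bore, m: 0 free (its top 34 mm below the hub's mouth), grows as it is pushed down; about 0.008 when the spindle's collar sits on the hub (10 mm maximum). 5 N to start, 9 N at 0.008: more than the spindle's weight.
- spindle: Loose steel spindle, 0.3 kg, 80 mm tall, upright in its rest. Origin: centre of its foot, z up. Round shaft of 24 mm diameter from 0 to 42 mm (lowest 5 mm tapers to 19.6 mm). Key 8 mm wide, out to 18 mm from the axis towards +x, from 22 to 41 mm up, with a 5 mm wide lead from 18 to 22 mm up; below that plain round. Home: origin 42 mm below the hub's mouth.
- spindle_head (a point): Middle of the spindle's square head, 65 mm above its foot: 22 x 22 mm, sides along the spindle's x and y, from 50 to 80 mm up, to be gripped. Under it, from 42 to 50 mm, a round collar of 40 mm diameter that comes to sit on the hub.
- spindle_rest: Fixed wooden block 64 x 64 x 30 mm with a round 27 mm hole 14 mm deep in which the spindle's foot stands (foot 16 mm above the table). Origin: underside centre.
- scriber: Loose scriber, 125 mm long, 40 g, upright, point down, in its stand. Origin: its blunt tip (4 mm across); z up to the handle. Steel shank of 6 mm diameter from 0 to 45 mm, round handle of 16 mm diameter from 45 to 125 mm. In the stand the handle's lower end rests on the block, the tip 5 mm above the table.
- scriber_stand: Fixed wooden block 56 x 56 x 50 mm with an upright through hole of 11 mm diameter in the middle. Origin: underside centre. It and the spindle's rest may be on either side of the fixture.
- dish: Bystander: white dish, 90 mm across, 22 mm high.
- flux_tin: Bystander: dark steel tin, 60 mm across, 38 mm high.
- collar_ring: Bystander: brass ring, 38 mm across, 12 mm high.
- bench_block: Bystander: steel block 50 x 36 mm, 22 mm high.
- brass_pot: Bystander: brass pot, 80 mm across, 50 mm high.
Things that resemble listed ones, but are neither listed nor needed, are in the scene too. Of the things shaped like the scriber, the dark wooden one is meant. Leave any red look-alike of the spindle alone.

How it is judged (in metres and radians):
On the way, in this order (a step that is already met when the one before it is completed fails the run):
1. the zero button is pressed down with the scriber (value of joint zero_button above 0.003 m and contact force between scriber and fixture above 0.5 N), for 0.1 s.
2. the scriber is back upright in its stand, let go (horizontal distance between scriber and scriber_stand below 0.006 m and z of scriber in the frame of scriber_stand between -0.002 and 0.01 m and angle between scriber's own z axis and vertical below 0.15 rad and contact force between the fingers and scriber below 0.1 N), for 0.2 s.
3. the spindle's key has slipped into the keyway (z of spindle in the frame of hub_mouth below -0.026 m and horizontal distance between spindle and hub_mouth below 0.004 m), for 0.1 s.
At the end, for the whole second after the job is handed in: Gripper holds the spindle home: collar within 2.5 mm of the hub, centred within 4 mm, within 0.08 rad of upright, key within 0.2 rad of the keyway, plunger down over 5 mm, finger force over 3 N. Scriber let go, upright in its stand: tip within 6 mm of centre, shoulder within 5 mm of block (all of step 2 and z of spindle in the frame of hub_mouth below -0.0395 m and horizontal distance between spindle and hub_mouth below 0.004 m and angle between spindle's own z axis and vertical below 0.08 rad and angle between the x axis of spindle and the x axis of fixture, either way round below 0.2 rad and value of joint plunger above 0.005 m and contact force between the fingers and spindle above 3 N); the arm keeps its last pose, push and grip.
It fails at once if a bystander (dish, tin, ring, steel block or pot) is moved by more than 30 mm (distance of any of dish, flux_tin, collar_ring, bench_block, brass_pot from where it was at the start of the episode above 0.03 m).
It also fails if it takes over 58 s, if anything falls off the work surface, if the arm or the gripper's body presses on something with over 40 N, if the wrist force passes 120 N, or if a joint passes its speed limit or range.

### The arm

A 6-joint arm with a two-finger parallel gripper is mounted at the origin on the work surface. World frame = base frame: x ahead of the robot, y to its left, z up, the work surface at z = 0. Lengths are in mm, angles in rad, forces in N, time in s.
With the tool pointing down it reaches from about 300 to 750 mm from the base axis. Payload 8.5 kg.
Tool frame: the origin (TCP) lies on the centre line of the jaws, within the pads' length; the fingertips stand 19 mm ahead of it and the grasp point (between the pads) is the TCP; z points along the fingers, y is the line along which they close (so a half turn about z gives the same grasp; the last joint's range is limited). The gripper opens to 85 mm and grips with 20 to 120 N. Pads are 22 mm wide; open, the fingers measure 114 mm over their backs; the gripper's body (76 mm by 85 mm) begins 54 mm behind the grasp point. The pads swing forward as they close: fully open they stand 13 mm farther back than shut.
Start: joints at [-1.328, 0.381, 1.297, -0, 1.464, -0.215], TCP at [243.078, -493.349, 219.522] pointing down, gripper open.
Joint ranges: [-3.11, 3.11], [-0.89, 2.33], [0.22, 2.48], [-1.42, 4.56], [0.17, 2.85], [-2.88, 2.88]. Speed limits (rad/s): [2.39, 2.39, 3.14, 3.14, 3.14, 3.14].

### API

Orientations are given as [roll, pitch, yaw] about the fixed x, y, z axes, in that order (R = Rz(yaw) Ry(pitch) Rx(roll)).
In Python, from plant import read_state, capture, calibration, sign_off gives the robot as it stands.
- The arm moves only by the shell command python3 -m jog 'ROWS' [OPENING]. ROWS is JSON, a list that holds one entry, the list of rows, each a list of 4 numbers: the shift along the tool's x, y, z in cm, then the turn about the tool's z in rad. In form: [[[x, y, z, twist], ...]]. A call has 1 to 10 rows; each row shifts and turns the commanded pose from where the row before left it, along the tool's axes as they then stand; what a row does not reach is not made up. A row lasts 1/10 s, in which the tool goes at most 50 mm and 8.59 degrees, less where a joint would pass 70% of its speed; a pose out of reach is approached as far as the arm can. A call is refused whole if a number of a shift passes 5 or a number of a turn 0.15, either way. A call with a gripper value outside its range is refused whole. OPENING is the opening, from -1 (shut) to 1 (fully open), set as the call begins (- or left out, the last holds). The fingers move at their own pace and stop on an object; the grip force is fixed at half the most. Time passes only in rows, so rows that do not move let the fingers close. It gives the time, the measured TCP pose, the force, the opening and the grip force at its end, in the units of the state.
- read_state(): the state, without advancing time (a new reading comes with each control period).
- capture(name): name is "scene" or "top"; returns (picture, depth): 480x640x3 uint8, red, green, blue; 480x640 float32, mm along the optical axis (not along the pixel's ray), 0 where there is no reading.
- calibration(name): a dict with "camera_matrix" (3x3 intrinsics, pixels), "eye" and "rotation" of the camera in the world. Camera axes: x right, y down, z forward; pixel columns grow to the right and rows downward; lengths in mm; the calibration is good to about 2 mm. A picture is of the moment at which its call begins. calibration takes no time and is no camera call.
- sign_off(): hands the job in; it is judged then, once.
The state is a dict: "clock": time; "q": joint angles; "joint_vel": joint speeds; "tau": joint torques, N m; "eef_pos": TCP position; "ee_rot": TCP orientation; "ft_force": force on the tool from outside, world axes, zero at the start; "wrist_torque": the same for the moment, N m; "width": finger opening in mm; "gripper_force": force on a finger pad.
Only numpy, scipy, OpenCV 4.12 (cv2) and the standard library are available. Lean on these libraries where they do the work, as an engineer would, in place of code of your own. Each camera call takes 0.05 s, during which the arm holds its last target. There are 200 camera calls.

## Working session

There is one attempt and no reset: what is moved stays moved. The work goes in short steps, Python scripts to look and compute and a shell command to move; the robot and the scene stay as the last step left them, time stands still between calls to the robot, and variables do not carry over. Pictures are saved under pics/ and viewed, at most 10 in all, crops included, and the job is handed in when it is done.

```bash
mkdir -p pics; ls; python3 - <<'E'
from plant import *
import cv2,numpy as np
for n in("scene","top"):
    p,d=capture(n); cv2.imwrite(f"pics/{n}0.png",p[:,:,::-1]); np.savez(f"pics/{n}0.npz",p=p,d=d)
    c=calibration(n); print(n,c)
s=read_state();print(s)
E
```

```text
pics
scene {'camera_matrix': array([[482.24243629,   0.        , 321.95068834],
       [  0.        , 482.24243629, 244.01952417],
       [  0.        ,   0.        ,   1.        ]]), 'eye': array([1254.79504535,  -82.61235505,  687.49673335]), 'rotation': array([-2.24821781, -0.01319515,  1.3949266 ])}
top {'camera_matrix': array([[542.00108776,   0.        , 321.09932485],
       [  0.        , 542.00108776, 238.44653038],
       [  0.        ,   0.        ,   1.        ]]), 'eye': array([ 404.92759168,   48.224335  , 1423.88881047]), 'rotation': array([-3.06074102, -0.01413446, -1.58558794])}
{'clock': 0.1, 'q': array([-1.32832293e+00,  3.81143312e-01,  1.29816003e+00, -2.24510741e-05,
        1.46360725e+00, -2.15297851e-01]), 'joint_vel': array([ 0.00119513, -0.00144996, -0.0021469 ,  0.00046727,  0.00176887,
        0.00112464]), 'tau': array([ 2.10111524e-03, -4.49225235e+01, -2.31654185e+01, -2.36232536e-04,
        3.74124458e-03,  8.71474839e-06]), 'eef_pos': array([ 242.99761843, -493.09899205,  218.97405344]), 'ee_rot': array([-3.14030037e+00, -2.59759676e-04,  4.57773495e-01]), 'ft_force': array([ 0.47336191,  0.11367626, -0.15615918]), 'wrist_torque': array([ 0.03144373, -0.07288813,  0.05934053]), 'gripper_force': 0.0, 'width': 85.06226197973665}
```

View pics/top0.png

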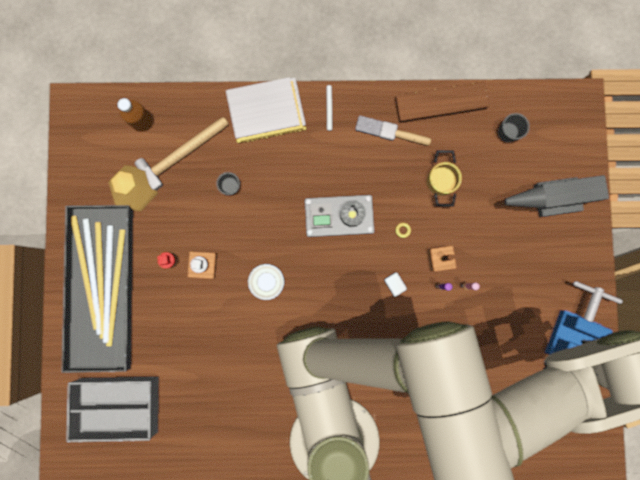

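View pics/scene0.png

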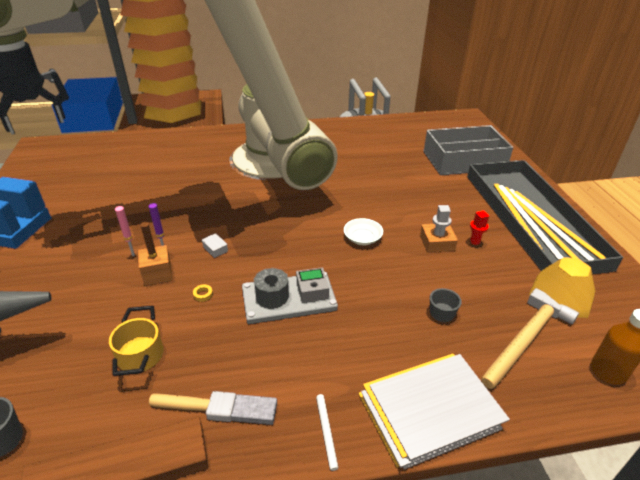

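```bash
cat > h.py <<'E'
import numpy as np,cv2
from plant import *
from scipy.spatial.transform import Rotation as R
def cloud(n,d):
    c=calibration(n);K=c["camera_matrix"];M=R.from_euler('xyz',c["rotation"]).as_matrix()
    v,u=np.mgrid[:480,:640];r=np.stack([(u-K[0,2])/K[0,0],(v-K[1,2])/K[1,1],np.ones(u.shape)],-1)
    P=(r*d[...,None])@M.T+c["eye"];P[d==0]=np.nan;return P
def proj(n,p):
    c=calibration(n);K=c["camera_matrix"];M=R.from_euler('xyz',c["rotation"]).as_matrix()
    q=K@(M.T@(np.array(p)-c["eye"]));return q[:2]/q[2]
def ray(n,uv,z):
    c=calibration(n);K=c["camera_matrix"];M=R.from_euler('xyz',c["rotation"]).as_matrix()
    r=M@np.linalg.solve(K,[uv[0],uv[1],1.]);e=c["eye"];return e+r*(z-e[2])/r[2]
E
python3 - <<'E'
from h import *
F={n:np.load(f"pics/{n}0.npz") for n in("scene","top")}
C={n:cloud(n,F[n]["d"]) for n in F}
top=C["top"];sc=C["scene"]
print("table z",np.nanmedian(top[300:320,200:240,2]),np.nanmedian(sc[330:350,200:230,2]))
for nm,(u,v) in dict(hub=(352,213),gauge=(320,216),stand=(443,259),rest=(202,265)).items():
    c0=top[v,u];print(nm,c0.round(0))
    for n in C:
        P=C[n].reshape(-1,3);I=F[n]["p"].reshape(-1,3)
        m=np.hypot(*(P[:,:2]-c0[:2]).T)<90
        for lo,hi in((10,20),(25,35),(40,48),(46,54),(55,65),(90,100),(120,140)):
            k=m&(P[:,2]>lo)&(P[:,2]<hi)
            if k.sum()>8:
                r=cv2.minAreaRect(P[k][:,:2].astype(np.float32));print("  ",n,lo,hi,k.sum(),np.round(r[0],1),np.round(r[1],1),round(r[2],1),P[k].mean(0).round(1))
a=F["top"]["p"][170:300,180:490];a=a[:,:,::-1]
A=np.hstack([cv2.resize(a[15:75,115:205],None,fx=6,fy=6,interpolation=2),])
cv2.imwrite("pics/c1.png",cv2.resize(F["top"]["p"][185:245,295:385][:,:,::-1],None,fx=7,fy=7,interpolation=2))
b=F["scene"]["p"][:,:,::-1]
cv2.imwrite("pics/c2.png",np.hstack([cv2.resize(b[190:300,100:180],(400,550),interpolation=2),cv2.resize(b[190:270,415:495],(400,400),interpolation=2).repeat(1,0) if 0 else cv2.copyMakeBorder(cv2.resize(b[190:270,415:495],(400,400),interpolation=2),0,150,0,0,0)]))
E
```

```text
table z 0.9187971193778139 1.5051263310994614
hub [583. -54.  27.]
   scene 10 20 1427 [581.5 -39.4] [102.7 139.6] 3.6 [600.2 -48.1  16.2]
   scene 25 35 210 [589.8 -28.3] [ 58.4 112. ] 11.1 [602.1 -30.9  30.2]
   scene 40 48 485 [581.4 -25.2] [ 63.4 120.6] 5.0 [586.   -1.8  45.4]
   scene 46 54 411 [581.6 -25.4] [ 60.8 120.8] 4.1 [584.2  -7.8  48.2]
   scene 55 65 621 [581.4 -54.4] [64.6 66.8] 85.9 [583.4 -54.2  60.9]
   top 10 20 1034 [579.4 -40. ] [100.4 138.9] 2.3 [576.6 -45.   15.5]
   top 25 35 64 [565.7 -35.5] [ 85.2 120. ] 17.5 [575.6 -43.5  28.9]
   top 40 48 247 [577.6 -16.1] [100.4  60.2] 89.2 [578.1  13.3  44.8]
   top 46 54 167 [577.  -16.8] [102.   59.6] 89.1 [574.    9.5  48.6]
   top 55 65 386 [580.1 -54.5] [61.2 64.5] 89.3 [579.5 -54.5  60.4]
gauge [574.  29.  46.]
   scene 10 20 1002 [579.3   5.9] [103.3 118.5] 2.4 [603.1   6.7  16.1]
   scene 25 35 179 [583.7  -1.6] [ 57.5 106.2] 5.5 [ 6.017e+02 -4.000e-01  3.020e+01]
   scene 40 48 622 [578.9  -3.4] [ 63.9 112.4] 2.9 [583.   17.6  45.7]
   scene 46 54 515 [580.3  -3. ] [ 61.6 111.8] 3.2 [579.5  15.9  47.7]
   scen
[... 1557 characters left out ...]
32.5  14.9]
   scene 25 35 486 [454.6 356.9] [110.9  72. ] 86.2 [463.5 333.   31. ]
   scene 40 48 40 [467.2 365.5] [88.9 22.6] 80.8 [466.1 345.6  44.3]
   scene 46 54 78 [469.1 368.6] [34.  89.7] 3.2 [468.3 375.4  50.2]
   scene 55 65 64 [466.5 362.5] [97.5 30.4] 82.7 [468.  355.7  61.1]
   scene 90 100 89 [456.  333.6] [22.2 23.2] 83.3 [458.  333.   96.3]
   top 10 20 24 [447.1 320.5] [114.5 156.4] 19.8 [458.6 305.1  13.5]
   top 25 35 377 [456.2 357.5] [112.2  63.9] 85.8 [454.3 329.4  30.3]
   top 46 54 38 [464.7 406.2] [10.6 33.1] 80.2 [465.3 406.5  50.7]
   top 55 65 38 [454.9 363.6] [96.2 35.7] 85.8 [455.6 355.6  61.4]
   top 90 100 78 [454.3 333.4] [22.9 21.7] 81.1 [454.5 333.3  96.2]
```

View pics/c1.png

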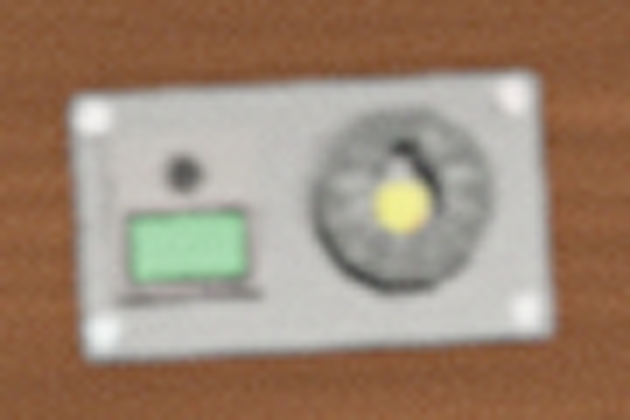

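View pics/c2.png

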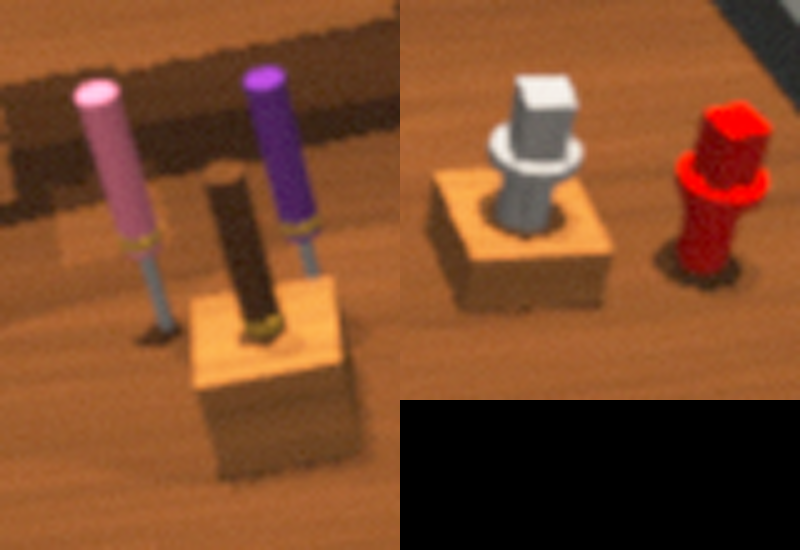

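The top crop shows the fixture upright with the keyway pointing up (+x): hub bore at px (352,214) and button at px (321,210). The scene crops show the dark scriber in its stand at px (152,245) and the grey spindle in its rest at px (441,222). Next I'll refine the positions and find which way the key faces.

```bash
python3 - <<'E'
from h import *
F={n:np.load(f"pics/{n}0.npz") for n in("scene","top")}
C={n:cloud(n,F[n]["d"]) for n in F}
def sel(n,c,r,lo,hi):
    P=C[n].reshape(-1,3);k=(np.hypot(*(P[:,:2]-c).T)<r)&(P[:,2]>lo)&(P[:,2]<hi);return P[k],F[n]["p"].reshape(-1,3)[k]
def mr(p):
    r=cv2.minAreaRect(p[:,:2].astype(np.float32));return np.round(r[0],1),np.round(r[1],1),round(r[2],1)
print("button ray",ray("top",(321.1,209.7),41).round(1),"bore ray",ray("top",(352.1,214.3),60).round(1))
for n in C:
    print(n,"plate",mr(sel(n,(579,-20),125,11,19)[0]),"gauge",mr(sel(n,(577,27),38,42,48)[0]),"hub",mr(sel(n,(580,-54),40,57,64)[0]))
    print(" stand",mr(sel(n,(462,-282),36,47,53)[0]),"rest",mr(sel(n,(455,330),46,27,33)[0]),"head",mr(sel(n,(455,333),20,93,99)[0]))
    for c in((460,-283),(411,-265),(411,-310)):
        p,i=sel(n,c,22,118,140)
        if len(p)>3: print("  scr",len(p),p.mean(0).round(1),p[:,:2].min(0).round(),p[:,:2].max(0).round(),i.mean(0).round())
# key
e=np.array(calibration("scene")["eye"]);c=np.array([455.5,333.4]);f=(e[:2]-c);f/=np.linalg.norm(f);l=np.array([-f[1],f[0]])
for lo in range(30,66,4):
    p,_=sel("scene",c,22,lo,lo+4);q=p[:,:2]-c
    if len(p): print(lo,len(p),"lat",(q@l).min().round(1),(q@l).max().round(1),"front",np.sort(q@f)[-4:].round(1))
im=F["scene"]["p"][200:250,420:465][:,:,::-1];cv2.imwrite("pics/c3.png",cv2.resize(im,None,fx=12,fy=12,interpolation=2))
print("yaw dir to cam",np.degrees(np.arctan2(f[1],f[0])))
E
```

```text
button ray [590.8  25.9  41. ] bore ray [575.5 -52.2  60. ]
scene plate (array([580.5, -21.8]), array([103.3, 174. ]), 2.4) gauge (array([577.2,  25.8]), array([63.5, 53.7]), 2.6) hub (array([581.4, -54.3]), array([64.3, 66.8]), 85.9)
 stand (array([ 462. , -282.5]), array([60.7, 56. ]), 7.4) rest (array([453.2, 334.7]), array([65.9, 72. ]), 85.5) head (array([456. , 333.6]), array([22.1, 23.3]), 82.9)
  scr 78 [ 465.8 -281.7  127.2] [ 455. -290.] [ 474. -275.] [100.  59.  31.]
  scr 32 [ 396.  -273.2  123.4] [ 392. -281.] [ 399. -267.] [104.  45. 122.]
top plate (array([564.2, -22.7]), array([130. , 175.6]), 3.1) gauge (array([577. ,  25.2]), array([59.9, 54. ]), 2.0) hub (array([580.1, -54.5]), array([61.2, 64.5]), 89.3)
 stand (array([ 461.1, -282.5]), array([56. , 56.8]), 7.0) rest (array([454.5, 334.1]), array([65. , 63.9]), 85.3) head (array([453.8, 333. ]), array([22.7, 19.6]), 89.5)
  scr 41 [ 461.5 -282.   129.4] [ 454. -290.] [ 468. -275.] [147.  98.  64.]
  scr 14 [ 394.1 -272.1  125.4] [ 391. -278.] [ 396. -267.] [176. 114. 196.]
30 88 lat -21.0 21.9 front [18.7 19.3 19.6 20.7]
34 19 lat -17.4 16.2 front [10.8 11.9 13.9 15.4]
38 16 lat -11.1 8.6 front [13.8 14.7 16.7 17.1]
42 12 lat -8.4 11.1 front [11.  15.1 15.5 15.6]
46 17 lat -9.3 10.6 front [14.9 16.1 16.8 17.7]
50 14 lat -9.7 10.2 front [14.  15.2 15.6 17. ]
54 5 lat 1.7 8.4 front [12.7 16.  16.4 16.6]
58 15 lat -17.8 19.2 front [16.8 16.8 16.8 18.4]
62 29 lat -19.1 20.5 front [18.5 18.6 19.3 19.5]
yaw dir to cam -27.49580885547449
```

View pics/c3.png

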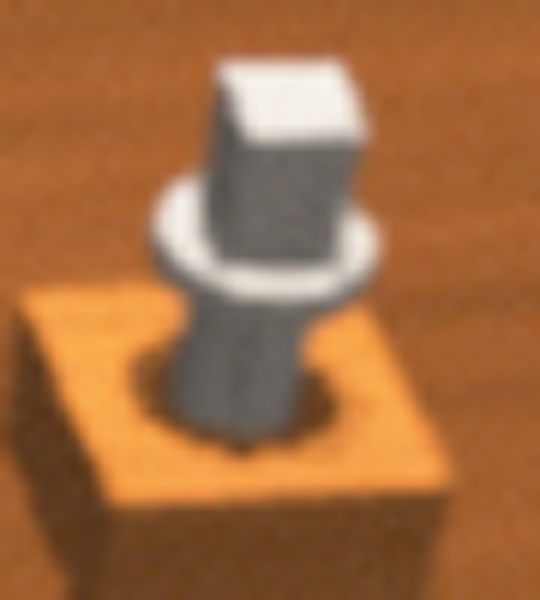

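The key faces the scene camera: the front surface bulges to about 16 mm, and an edge shows at crop px (240,380). That puts the spindle's yaw near -8°. Heights and sizes match what they should be, so I'll move above the scriber.

```bash
cat > go.py <<'E'
import sys
from h import *
def need(x,y,z,yaw):
    s=read_state();M=R.from_euler('xyz',s["ee_rot"]).as_matrix()
    d=M.T@(np.array([x,y,z])-s["eef_pos"]);t=-(yaw-s["ee_rot"][2])
    print("t",round(s["clock"],2),"pos",s["eef_pos"].round(1),"rpy",s["ee_rot"].round(4),"| need cm",(d/10).round(2),"twist",round(t,3),"| F",s["ft_force"].round(1),"w",round(s["width"],1),"g",round(s["gripper_force"],1),"q6",s["q"][5].round(2))
need(*map(float,sys.argv[1:]))
E
python3 -m jog '[[[3.6,-1.16,0,0],[3.6,-1.16,0,0],[3.6,-1.16,0,0],[3.6,-1.16,0,0],[3.6,-1.16,0,0],[3.6,-1.16,0,0],[3.6,-1.16,0,0],[3.6,-1.16,0,0],[0,0,0,0],[0,0,0,0]]]'; python3 go.py 461.5 -282.3 95 0.458
```

```text
clock: 1.1
eef_pos: [460.6, -282.3, 219.2]
ee_rot: [-3.141, 0.0, 0.459]
ft_force: [0.1, -0.3, -0.1]
width: 85.8
gripper_force: 0.0
t 1.1 pos [ 460.6 -282.3  219.2] rpy [-3.141e+00  5.000e-04  4.594e-01] | need cm [ 0.09  0.05 12.42] twist 0.001 | F [ 0.1 -0.3 -0.1] w 85.8 g 0.0 q6 0.34
```

```bash
python3 -m jog '[[[0.05,0,3,0],[0.05,0,3,0],[0,0,3,0],[0,0,2,0],[0,0,1.4,0],[0,0,0,0],[0,0,0,0]]]' >/dev/null; python3 -m jog '[[[0,0,0,0],[0,0,0,0],[0,0,0,0],[0,0,0,0],[0,0,0,0],[0,0,0,0],[0,0,0,0],[0,0,0,0],[0,0,0,0]]]' -1; python3 go.py 461.5 -282.3 215 0.458
```

```text
clock: 2.7
eef_pos: [461.5, -282.5, 95.9]
ee_rot: [3.141, -0.0, 0.458]
ft_force: [-0.9, 0.5, 4.9]
width: 13.8
gripper_force: 58.6
t 2.7 pos [ 461.5 -282.5   95.9] rpy [ 3.141e+00 -3.000e-04  4.578e-01] | need cm [ 2.000e-02 -1.000e-02 -1.191e+01] twist -0.0 | F [-0.9  0.5  4.9] w 13.8 g 58.6 q6 0.34
```

```bash
python3 -m jog '[[[0,0,-3,0],[0,0,-3,0],[0,0,-3,0],[0,0,-2,0],[0,0,0,0],[0,0,0,0]]]'; python3 go.py 591.2 26.1 205 0.458
python3 - <<'E'
from h import *
p,d=capture("scene");s=read_state();print(s["eef_pos"])
u,v=proj("scene",s["eef_pos"]).astype(int);print(u,v)
cv2.imwrite("pics/g1.png",cv2.resize(p[v-60:v+70,max(u-65,0):u+65][:,:,::-1],None,fx=4.5,fy=4.5,interpolation=2))
E
```

```text
clock: 3.3
eef_pos: [461.0, -282.1, 204.6]
ee_rot: [-3.14, 0.0, 0.458]
ft_force: [-0.4, -1.0, -0.7]
width: 13.9
gripper_force: 58.6
t 3.3 pos [ 461.  -282.1  204.6] rpy [-3.1405e+00  4.0000e-04  4.5780e-01] | need cm [ 25.3  -21.89  -0.03] twist -0.0 | F [-0.4 -1.  -0.7] w 13.9 g 58.6 q6 0.34
[ 460.86132636 -281.97331254  204.02478073]
135 192
```

View pics/g1.png

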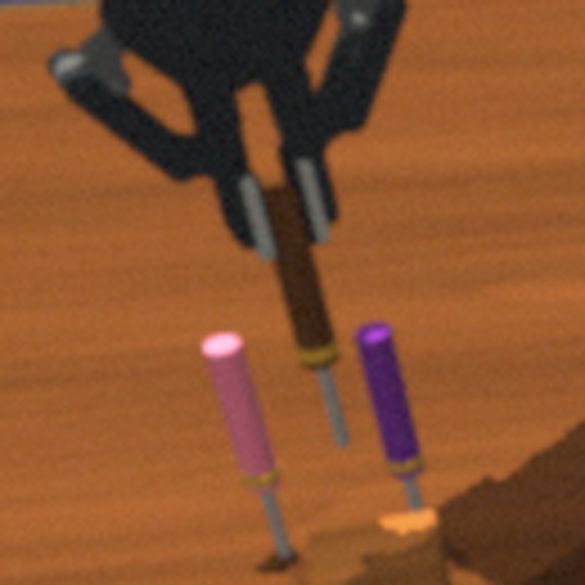

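Picture: the dark scriber hangs upright in the pads, its tip at about crop (343,441), i.e. px (146.2,230). I'll check the tip's position along the ray.

```bash
python3 - <<'E'
from h import *
for uv in((146.2,230),(140.5,212)):
    a=ray("scene",uv,0);b=ray("scene",uv,100);t=(461-a[0])/(b[0]-a[0]);print((a+t*(b-a)).round(1))
print(proj("scene",(461,-282,113.7)),proj("scene",(461,-282,233)))
E
python3 -m jog '[[[3.16,-2.73,0,0],[3.16,-2.73,0,0],[3.16,-2.73,0,0],[3.16,-2.73,0,0],[3.16,-2.73,0,0],[3.16,-2.73,0,0],[3.16,-2.73,0,0],[3.16,-2.73,0,0],[0,0,0,0],[0,0,0,0]]]'; python3 go.py 591.2 26.1 150 0.458
```

```text
[ 461.  -280.6  117.2]
[ 461.  -282.1  159.9]
[145.86197958 231.49045147] [131.50001454 178.51841219]
clock: 4.35
eef_pos: [591.2, 26.0, 203.8]
ee_rot: [-3.14, 0.003, 0.459]
ft_force: [0.2, -0.5, -0.3]
width: 13.6
gripper_force: 58.7
t 4.35 pos [591.2  26.  203.8] rpy [-3.1401e+00  2.6000e-03  4.5940e-01] | need cm [ 0.02 -0.    5.38] twist 0.001 | F [ 0.2 -0.5 -0.3] w 13.6 g 58.7 q6 0.96
```

```bash
python3 -m jog '[[[0.02,0,2.5,0],[0,0,2.5,0],[0,0,1.4,0],[0,0,0,0],[0,0,0,0]]]' |grep -E 'pos|force'; for i in 1 2 3 4; do python3 -m jog '[[[0,0,0.1,0],[0,0,0.1,0],[0,0,0,0]]]'|grep -E 'eef_pos|ft_force'; done
```

```text
eef_pos: [591.7, 24.4, 141.7]
ft_force: [-0.1, 0.3, 0.5]
gripper_force: 58.7
eef_pos: [591.8, 25.3, 139.9]
ft_force: [1.0, 0.6, -0.9]
eef_pos: [591.7, 25.4, 137.4]
ft_force: [0.3, 0.2, 0.7]
eef_pos: [591.6, 25.4, 135.4]
ft_force: [0.7, 0.1, -0.2]
eef_pos: [591.6, 25.4, 133.3]
ft_force: [0.1, -0.2, -1.3]
```

```bash
for i in 1 2 3 4 ; do python3 -m jog '[[[0,0,0.08,0],[0,0,0.07,0],[0,0,0,0]]]'|grep -E 'eef_pos|ft_force'; done
```

```text
eef_pos: [591.7, 25.3, 132.0]
ft_force: [-0.1, 0.7, -0.8]
eef_pos: [591.8, 25.4, 130.6]
ft_force: [-0.7, 0.3, 2.1]
eef_pos: [591.8, 25.3, 129.1]
ft_force: [0.3, 0.3, 2.2]
eef_pos: [591.9, 25.4, 127.7]
ft_force: [-0.2, 0.8, 4.6]
```

```bash
for i in 1 2 ; do python3 -m jog '[[[0,0,0.08,0],[0,0,0,0],[0,0,0,0]]]'|grep -E 'eef_pos|ft_force'; done
```

```text
eef_pos: [592.2, 25.4, 127.6]
ft_force: [-0.5, 0.5, 8.7]
eef_pos: [592.4, 25.4, 127.4]
ft_force: [-1.5, 1.5, 11.9]
```

```bash
python3 -m jog '[[[0,0,-0.5,0],[0,0,-2,0],[0,0,-3,0],[0,0,-2.2,0],[0,0,0,0],[0,0,0,0]]]'|grep -E 'eef_pos|ft_force'; python3 go.py 461.5 -282.4 205 0.458;python3 -m jog '[[[-3.16,2.73,0,0],[-3.16,2.73,0,0],[-3.16,2.73,0,0],[-3.16,2.73,0,0],[-3.16,2.73,0,0],[-3.16,2.73,0,0],[-3.16,2.73,0,0],[-3.16,2.73,0,0],[0,0,0,0],[0,0,0,0]]]' >/dev/null;python3 go.py 461.5 -282.4 170 0.458
python3 - <<'E'
from h import *
p,d=capture("scene");q=capture("top")[0]
cv2.imwrite("pics/g2.png",cv2.resize(p[130:300,80:220][:,:,::-1],None,fx=3.5,fy=3.5,interpolation=2))
E
```

```text
eef_pos: [591.4, 25.4, 202.0]
ft_force: [-0.5, -0.7, -0.4]
t 8.45 pos [591.4  25.4 202. ] rpy [-3.1409e+00  1.0000e-03  4.5780e-01] | need cm [-25.25  21.87  -0.29] twist -0.0 | F [-0.5 -0.7 -0.4] w 14.0 g 58.6 q6 0.96
t 9.45 pos [ 460.7 -282.4  201.3] rpy [-3.1385e+00  9.0000e-04  4.5600e-01] | need cm [0.08 0.04 3.13] twist -0.002 | F [0.  0.7 0.1] w 14.2 g 58.6 q6 0.35
```

View pics/g2.png

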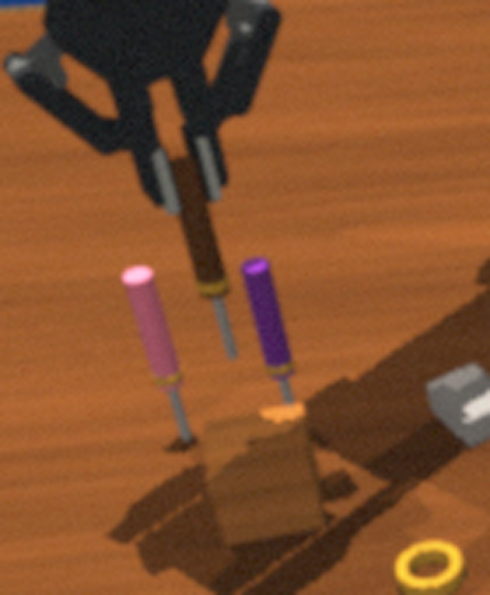

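The scriber is still upright, tip at crop (233,357), above the stand. I'll lower it in.

```bash
python3 -m jog '[[[0.07,0.03,2.5,0],[0,0,2.5,0],[0,0,1,0],[0,0,0,0]]]'|grep -E 'eef_pos|ft_force'; python3 -m jog '[[[0,0,0.8,0],[0,0,0.8,0],[0,0,0.8,0],[0,0,0,0]]]'|grep -E 'eef_pos|ft_force';python3 -m jog '[[[0,0,0.8,0],[0,0,0.8,0],[0,0,0.2,0],[0,0,0,0]]]'|grep -E 'eef_pos|ft_force'
```

```text
eef_pos: [462.2, -281.0, 141.8]
ft_force: [-0.2, 0.1, 0.9]
eef_pos: [461.9, -281.9, 117.9]
ft_force: [0.7, 0.5, -0.3]
eef_pos: [462.1, -282.1, 100.5]
ft_force: [0.2, -0.8, 0.1]
```

```bash
for i in 1 2 3; do python3 -m jog '[[[0,0,0.12,0],[0,0,0,0]]]'|grep -E 'eef_pos|ft_force';done
```

```text
eef_pos: [462.3, -282.3, 99.8]
ft_force: [-0.4, 0.6, -0.6]
eef_pos: [462.3, -282.2, 98.5]
ft_force: [1.5, 0.1, -0.5]
eef_pos: [462.2, -282.2, 97.2]
ft_force: [-0.0, 0.0, -0.5]
```

```bash
for i in 1 2; do python3 -m jog '[[[0,0,0.1,0],[0,0,0,0]]]'|grep -E 'eef_pos|ft_force';done;  python3 -m jog '[[[0,0,0,0],[0,0,0,0],[0,0,0,0],[0,0,0,0],[0,0,0,0],[0,0,0,0],[0,0,0,0],[0,0,0,0]]]' 1; python3 -m jog '[[[0,0,-2.5,0],[0,0,-3.5,0],[0,0,-3.5,0],[0,0,-3.5,0],[0,0,0,0],[0,0,0,0]]]' |grep pos; python3 go.py 455.2 333.3 200 -0.13
python3 - <<'E'
from h import *
p,d=capture("scene");P=cloud("scene",d);
k=(np.hypot(P[...,0]-462,P[...,1]+282)<25)&(P[...,2]>60)&(P[...,2]<140)
for lo in range(60,140,10):
    a=P[k&(P[...,2]>=lo)&(P[...,2]<lo+10)]
    if len(a):print(lo,len(a),a.mean(0).round(1),a[:,2].max().round(1))
cv2.imwrite("pics/g3.png",cv2.resize(p[170:300,80:220][:,:,::-1],None,fx=3.5,fy=3.5,interpolation=2))
E
```

```text
eef_pos: [462.2, -282.2, 96.2]
ft_force: [0.2, 0.5, -0.7]
eef_pos: [462.5, -282.4, 95.9]
ft_force: [-0.3, 0.3, 4.1]
clock: 12.55
eef_pos: [462.3, -282.2, 95.3]
ee_rot: [3.142, -0.0, 0.458]
ft_force: [-0.0, -0.0, -0.5]
width: 85.2
gripper_force: 0.0
eef_pos: [462.2, -282.2, 225.5]
t 13.15 pos [ 462.2 -282.2  225.5] rpy [ 3.1408e+00 -3.0000e-04  4.5780e-01] | need cm [ 26.58 -55.53   2.51] twist 0.588 | F [ 0.2 -0.8 -0.2] w 85.0 g 0.0 q6 0.35
60 37 [ 468.6 -281.3   64.6] 69.8
70 35 [ 468.3 -281.2   75.2] 79.9
80 30 [ 468.2 -281.    85. ] 89.3
90 36 [ 468.3 -280.9   94.9] 100.0
100 29 [ 468.6 -281.3  104.7] 109.0
110 41 [ 468.4 -280.8  114.5] 120.0
120 41 [ 468.1 -281.4  125.5] 129.9
130 29 [ 463.3 -282.5  131.5] 133.5
```

View pics/g3.png

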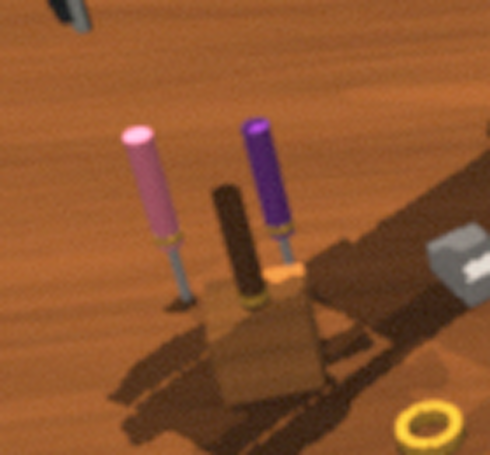

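The scriber is upright in its stand, handle foot at crop (252,300). Next I'll move to the spindle with the fingers partly open, because the red look-alike stands close to it.

```bash
python3 -m jog '[[[0,0,0,0.147],[0,0,0,0.147],[0,0,0,0.147],[0,0,0,0.147],[-0.54,-3.81,0,0],[-0.54,-3.81,0,0],[-0.54,-3.81,0,0],[-0.54,-3.81,0,0],[-0.54,-3.81,0,0],[-0.54,-3.81,0,0]]]' 0.05 >/dev/null;python3 -m jog '[[[-0.54,-3.81,0,0],[-0.54,-3.81,0,0],[-0.54,-3.81,0,0],[-0.54,-3.81,0,0],[-0.54,-3.81,0,0],[-0.54,-3.81,0,0],[-0.54,-3.81,0,0],[-0.54,-3.81,0,0],[0,0,0,0],[0,0,0,0]]]' >/dev/null; python3 go.py 455.2 333.3 88 -0.13
python3 - <<'E'
from h import *
p,d=capture("scene");P=cloud("scene",d);k=(np.hypot(P[...,0]-455,P[...,1]-333)<25)&(P[...,2]>93)&(P[...,2]<100)
print(cv2.minAreaRect(P[k][:,:2].astype(np.float32)),k.sum(),P[k].mean(0))
m=np.uint8(k)*255
i,j=np.where(k);hsv=p.astype(int);w=(p.min(2)>170);w[:190]=0;w[225:]=0;w[:,:425]=0;w[:,465:]=0
n,l,s,c=cv2.connectedComponentsWithStats(np.uint8(w));print(s[1:],c[1:])
b=np.argmin(s[1:,1])+1;cs=cv2.findContours(np.uint8(l==b),0,2)[0][0].reshape(-1,2)
g=np.array([ray("scene",x,96)[:2] for x in cs]);print(cv2.minAreaRect(g.astype(np.float32)))
E
```

```text
t 15.2 pos [455.9 256.7 223.9] rpy [ 3.1402e+00  2.5000e-03 -1.2870e-01] | need cm [-1.02 -7.61 13.58] twist 0.001 | F [ 0.1 -0.9 -0.2] w 44.6 g 0.0 q6 1.99
((455.53485107421875, 333.36798095703125), (21.834585189819336, 23.368589401245117), 83.4678726196289) 76 [457.34356501 333.241163    97.32059453]
[[439 206  10   5  44]
 [433 216  18   8  41]] [[443.88636364 207.95454545]
 [440.12195122 220.41463415]]
((451.3593444824219, 337.1553955078125), (19.128204345703125, 15.267334938049316), 81.01190948486328)
```

```bash
python3 -m jog '[[[-0.5,-3.8,0,0],[-0.5,-3.8,0,0],[0,0,3,0],[0,0,3,0],[0,0,2,0],[0,0,0,0],[0,0,0,0]]]' |grep pos; python3 go.py 455.2 333.3 89 -0.13
```

```text
eef_pos: [457.0, 332.3, 145.8]
t 15.95 pos [457.  332.3 145.8] rpy [ 3.1415e+00 -1.0000e-04 -1.3160e-01] | need cm [-0.2  -0.07  5.68] twist -0.002 | F [ 0.6 -0.1  0.1] w 45.1 g 0.0 q6 2.12
```

```bash
python3 -m jog '[[[-0.2,-0.08,2,0],[0,0,2,0],[0,0,1,0],[0,0,0.6,0],[0,0,0,0],[0,0,0,0]]]' |grep -E 'pos|ft'; python3 -m jog '[[[0,0,0,0],[0,0,0,0],[0,0,0,0],[0,0,0,0],[0,0,0,0],[0,0,0,0],[0,0,0,0]]]' -1; python3 go.py 455 333.3 150 -0.13
```

```text
eef_pos: [455.1, 334.3, 90.2]
ft_force: [-0.1, 0.3, -0.7]
clock: 17.25
eef_pos: [454.6, 334.1, 89.3]
ee_rot: [3.142, 0.0, -0.13]
ft_force: [0.2, 0.5, -0.1]
width: 0.0
gripper_force: 0.0
t 17.25 pos [454.6 334.1  89.3] rpy [ 3.1416e+00  1.0000e-04 -1.3020e-01] | need cm [ 0.05  0.08 -6.07] twist -0.0 | F [ 0.2  0.5 -0.1] w 0.0 g 0.0 q6 2.13
```

The fingers shut on nothing, so I'll look before moving again.

```bash
python3 - <<'E'
from h import *
p,d=capture("scene");P=cloud("scene",d);np.savez("pics/s3.npz",p=p,d=d)
a=cv2.resize(p[150:270,390:500][:,:,::-1],(550,600),interpolation=2)
cv2.imwrite("pics/g4.png",a);print(proj("scene",(455,334,89)),proj("scene",(455,334,70)))
E
```

```text
[442.69648668 211.71962396] [441.2254585 218.81976  ]
```

View pics/g4.png

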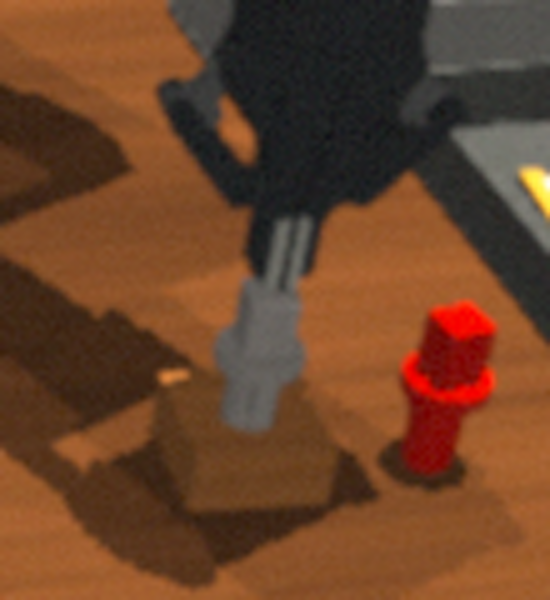

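Picture: the shut fingertips, at crop (280,280), sit just above the spindle's head. So the tips are about 25 mm higher than I assumed, and the spindle hasn't moved. I'll reopen, go lower and grip again.

```bash
python3 -m jog '[[[0,0,-0.5,0],[0,0,0,0],[0,0,0,0],[0,0,0,0],[0,0,0,0],[0,0,0,0]]]' 0.05 |grep width; python3 -m jog '[[[0,0.08,0.8,0],[0,0,0.8,0],[0,0,0.8,0],[0,0,0.4,0],[0,0,0,0],[0,0,0,0]]]' |grep -E 'pos|ft';  python3 -m jog '[[[0,0,0,0],[0,0,0,0],[0,0,0,0],[0,0,0,0],[0,0,0,0],[0,0,0,0],[0,0,0,0]]]' -1; python3 go.py 455 333.3 150 -0.13
```

```text
width: 45.4
eef_pos: [454.6, 333.4, 66.3]
ft_force: [-0.8, 0.8, -0.8]
clock: 19.2
eef_pos: [454.7, 333.6, 66.8]
ee_rot: [-3.141, -0.001, -0.13]
ft_force: [-1.7, 0.5, 5.9]
width: 20.3
gripper_force: 59.4
t 19.2 pos [454.7 333.6  66.8] rpy [-3.1409e+00 -9.0000e-04 -1.3020e-01] | need cm [ 0.04  0.02 -8.32] twist -0.0 | F [-1.7  0.5  5.9] w 20.3 g 59.4 q6 2.12
```

```bash
python3 -m jog '[[[0,0,-1,0],[0,0,-2,0],[0,0,-2,0],[0,0,-2,0],[0,0,-1,0],[0,0,0,-0.086],[0,0,0,-0.086],[0,0,0,0]]]' |grep -E 'ft|width|force'; python3 go.py 580.6 -54.4 146 0.042
python3 - <<'E'
from h import *
p,d=capture("scene");P=cloud("scene",d)
# foot / head check: points within 25mm of tcp xy
s=read_state();x=s["eef_pos"]
for lo in range(80,170,8):
    k=(np.hypot(P[...,0]-x[0],P[...,1]-x[1])<26)&(P[...,2]>=lo)&(P[...,2]<lo+8)
    if k.sum()>2:
        a=P[k];print(lo,k.sum(),a.mean(0).round(1),"lat y",a[:,1].min().round(1),a[:,1].max().round(1),"xmax",a[:,0].max().round(1))
E
```

```text
ft_force: [-0.0, 0.3, -3.0]
width: 20.4
gripper_force: 59.0
t 20.0 pos [454.1 333.1 145.8] rpy [3.141e+00 1.300e-03 4.250e-02] | need cm [ 1.099e+01  3.926e+01 -1.000e-02] twist 0.001 | F [-0.   0.3 -3. ] w 20.4 g 59.0 q6 1.95
96 18 [460.2 330.  101.2] lat y 323.0 343.9 xmax 466.3
104 34 [462.7 329.7 107.9] lat y 322.2 342.1 xmax 468.8
112 31 [461.4 327.2 116. ] lat y 321.0 336.1 xmax 471.6
120 38 [464.1 328.3 124.2] lat y 322.2 337.6 xmax 473.0
128 30 [465.4 329.7 131.3] lat y 322.2 339.5 xmax 472.6
136 41 [466.8 326.7 141.1] lat y 312.5 351.0 xmax 475.7
144 109 [462.2 329.  147.4] lat y 313.2 350.6 xmax 475.0
152 40 [463.4 331.1 155.9] lat y 316.8 344.5 xmax 467.3
160 57 [463.5 331.1 164.4] lat y 311.4 355.7 xmax 469.9
168 83 [462.3 329.2 172.4] lat y 308.5 358.2 xmax 469.3
```

The key reaches x=472.6 (axis + 18 mm), so it faces +x as needed. I'll carry the spindle to the hub.

```bash
python3 -m jog '[[[1.1,3.92,0,0],[1.1,3.92,0,0],[1.1,3.92,0,0],[1.1,3.92,0,0],[1.1,3.92,0,0],[1.1,3.92,0,0],[1.1,3.92,0,0],[1.1,3.92,0,0],[1.1,3.92,0,0],[1.1,3.92,0,0]]]' >/dev/null; python3 -m jog '[[[0,0,0,0],[0,0,0,0],[0,0,0,0]]]'>/dev/null;  python3 go.py 580.6 -54.4 118 0.042
python3 - <<'E'
from h import *
p,d=capture("scene");P=cloud("scene",d);q,dt=capture("top");Q=cloud("top",dt);x=read_state()["eef_pos"]
for n,P in(("s",P),("t",Q)):
  for lo,hi in((59,64),(80,88),(92,98),(131,140)):
    k=(np.hypot(P[...,0]-x[0],P[...,1]-x[1])<40)&(P[...,2]>=lo)&(P[...,2]<hi)
    if k.sum()>4:
        a=P[k];print(n,lo,k.sum(),"x",a[:,0].min().round(1),a[:,0].max().round(1),"y",a[:,1].min().round(1),a[:,1].max().round(1))
E
```

```text
t 21.35 pos [580.3 -52.8 146.1] rpy [-3.141e+00  1.000e-03  4.140e-02] | need cm [0.02 0.16 2.81] twist -0.001 | F [-0.4 -0.6 -3.4] w 20.6 g 59.7 q6 1.24
s 59 535 x 548.1 614.2 y -86.0 -22.0
s 131 31 x 589.3 600.8 y -67.1 -40.6
t 59 96 x 552.9 589.4 y -84.9 -23.9
```

```bash
python3 -m jog '[[[0.04,0.15,1,0],[0,0,1.2,0],[0,0,0.8,0],[0,0,0,0],[0,0,0,0]]]' |grep -E 'pos|ft_'; for i in 1 2 3; do python3 -m jog '[[[0,0,0.25,0],[0,0,0.25,0],[0,0,0,0]]]' |grep -E 'pos|ft_';done;python3 go.py 580.8 -54.3 118 0.042
```

```text
eef_pos: [581.3, -55.1, 116.1]
ft_force: [-0.6, -0.2, -2.6]
eef_pos: [581.1, -55.2, 111.1]
ft_force: [0.5, 0.5, -2.4]
eef_pos: [581.1, -55.1, 105.9]
ft_force: [0.2, -0.1, -3.4]
eef_pos: [581.0, -55.1, 100.9]
ft_force: [1.0, -0.8, -3.3]
t 22.85 pos [581.  -55.1 100.9] rpy [-3.1413e+00  8.0000e-04  4.1700e-02] | need cm [-0.02 -0.08 -1.71] twist -0.0 | F [ 1.  -0.8 -3.3] w 20.5 g 59.7 q6 1.23
```

```bash
for i in 1 2 3 4 5 6; do python3 -m jog '[[[0,0,0.2,0],[0,0,0.2,0],[0,0,0,0]]]' |grep -E 'pos|ft_';done
```

```text
eef_pos: [581.1, -55.1, 97.0]
ft_force: [-0.1, 0.2, -3.6]
eef_pos: [581.1, -55.1, 93.0]
ft_force: [-0.8, -0.6, -3.6]
eef_pos: [581.1, -55.1, 89.0]
ft_force: [-0.6, 0.1, -4.5]
eef_pos: [581.1, -55.1, 85.0]
ft_force: [0.2, 0.1, -4.1]
eef_pos: [581.1, -55.1, 81.0]
ft_force: [0.2, -1.2, -3.6]
eef_pos: [581.2, -55.2, 77.1]
ft_force: [0.7, 0.1, -2.1]
```

```bash
for i in 1 2 3 4 5 ; do python3 -m jog '[[[0,0,0.1,0],[0,0,0.1,0],[0,0,0,0]]]' |grep -E 'pos|ft_';done
```

```text
eef_pos: [581.4, -55.2, 75.7]
ft_force: [-0.5, -0.3, 1.4]
eef_pos: [581.4, -55.2, 73.4]
ft_force: [-1.2, 0.1, 3.2]
eef_pos: [581.4, -55.2, 71.3]
ft_force: [-0.6, 1.4, 3.5]
eef_pos: [581.4, -55.2, 69.3]
ft_force: [-0.3, 0.2, 4.7]
eef_pos: [581.5, -55.2, 68.9]
ft_force: [-5.0, 1.1, 16.5]
```

```bash
python3 -m jog '[[[0,0,0.06,0],[0,0,0,0],[0,0,0,0],[0,0,0,0],[0,0,0,0]]]'; python3 - <<'E'
from h import *
p,d=capture("scene");P=cloud("scene",d);x=(581,-54.5)
for lo,hi in((57,64),(66,72),(95,102)):
    k=(np.hypot(P[...,0]-x[0],P[...,1]-x[1])<40)&(P[...,2]>=lo)&(P[...,2]<hi)
    if k.sum()>2:
        a=P[k];print(lo,k.sum(),"x",a[:,0].min().round(1),a[:,0].max().round(1),"y",a[:,1].min().round(1),a[:,1].max().round(1),np.median(a[:,2]))
k=(np.hypot(P[...,0]-462,P[...,1]+282)<25)&(P[...,2]>120);print("scriber",P[k].mean(0),P[k][:,2].max())
u,v=proj("scene",(581,-54,68)).astype(int)
cv2.imwrite("pics/g5.png",cv2.resize(p[v-60:v+40,u-50:u+60][:,:,::-1],None,fx=5,fy=5,interpolation=2))
E
```

```text
clock: 26.65
eef_pos: [581.5, -55.2, 68.9]
ee_rot: [3.141, -0.002, 0.042]
ft_force: [-7.2, 1.6, 21.4]
width: 20.7
gripper_force: 63.0
57 362 x 557.1 613.6 y -86.2 -22.1 61.290221960621864
66 134 x 572.8 602.2 y -73.3 -35.1 69.46565278806321
95 145 x 569.4 594.5 y -78.5 -30.7 99.17484209993813
scriber [ 466.2889436  -281.99666356  127.94572956] 133.2522954969926
```

View pics/g5.png

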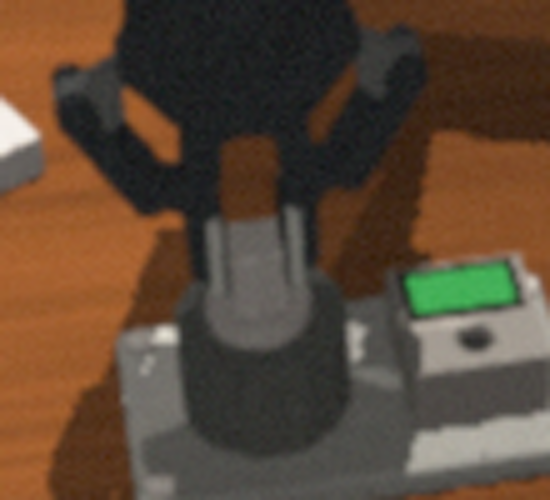

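Picture: the collar, at crop (258,325), sits flat on the hub with the fingers still gripping the head. The collar's top measures about 69 mm, the scriber is still standing, and the push is 21 N. Handing in.

```bash
python3 -c "from plant import *;print(sign_off())"
```

```text
the job is handed in; nothing more can be done
None
```

The job is handed in at about 27 s of the 58 s allowed, with the gauge button pressed, the scriber upright in its stand, and the gripper still holding the spindle home on the hub; the hand-in gave no verdict.

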